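Fit the left crank arm on a children's bicycle

TASK

Finish the drive of the children's bicycle that lies on its side on the bench: slide the loose crank arm, flat side down, fully home on the square end of the crank spindle, so that it points straight opposite to the crank already fitted on the chain side underneath, as bicycle cranks do. Let go of it and leave the other things on the bench where they lie.

Things in the scene. Friction and masses are not known exactly. Their poses are not given: they have to be found in the camera images.
- crank: the loose crank arm, bare aluminium, 131 mm long, about 0.18 kg, flat side down on the bench. One end is a boss 22 mm high with flats 31 mm apart facing own +y and -y and a 15 mm square bore (sides along x and y) through its lower 15 mm; an arm 22 mm wide runs along own +x to the pedal eye. Origin: on the bore's axis at the underside; z up. Its centre of mass is 47 mm along x
- crank_eye (a point): centre of the pedal eye (27 mm across, 16 mm high, round hole) at the loose crank's other end, 102 mm from the bore along the crank's +x, 8 mm above its underside
- spindle: the bicycle's steel crank spindle, upright. Its end is a square taper 20 mm high, sides along own x and y. Origin: on the axis at the square's foot, on a 20 mm round shoulder, 120 mm above the bench, where the crank's underside rests when home; z up; x points to the pedal eye of the chain-side crank, so the loose crank belongs along -x. It turns with that crank, with slight friction (0.06 N m)
- spindle_tip (a point): centre of the tip of the spindle's square end, 20 mm above the shoulder, 140 mm above the bench. The square tapers from 14.7 mm wide at the foot to 13.8 mm 15 mm up, then is bevelled to 9 mm at the tip. The crank centres itself on it but does not drop home of itself: keep it level and push it down. It would go on in four ways, a quarter turn apart
- chain_side_eye (a point): pedal eye of the crank already fitted underneath on the chain side (with the chainring), 102 mm from the spindle's axis along the spindle's +x, about 30 mm above the bench; it sticks out from under the frame on the robot's side
- bike: the children's bicycle frame with its rear wheel (300 mm across), fixed on padded blocks, left side up. Origin: on the bench under the spindle's axis; x is the bicycle's up (away from the robot), y its forward. Within 120 mm of the spindle nothing of it stands higher than 3 mm below the spindle's shoulder (the bearing shell, 40 mm across); the rear hub's nut, 235 mm off, stands 20 mm above it
- pedal: bystander: black pedal, 85 x 60 x 24 mm, lying on the bench; origin under its centre
- spanner: bystander: steel spanner 180 mm long lying on the bench
- trainer: bystander: training wheel, black with a white hub, 110 mm across, 30 mm high, lying flat; origin under its centre
- toybox: bystander: pink toy carton 100 x 150 x 60 mm, lying on the bench; origin under its centre
Mind the look-alikes: they are no part of the job. Of the things that look like the crank, the middle-sized one is meant.

How it is judged:
By the outcome, as a careful person would: the job done as asked, in the order asked, and still so for the second after the job is handed in, with the robot touching nothing.
It also fails if it takes over 48 s, if anything falls off the work surface, if the arm or the gripper's body presses on something with over 40 N, if the wrist force passes 120 N, or if a joint passes its speed limit or range.

ROBOT

A 6-joint arm with a two-finger parallel gripper is mounted at the origin on the work surface. World frame = base frame: x ahead of the robot, y to its left, z up, the work surface at z = 0. Lengths are in mm, angles in rad, forces in N, time in s.
With the tool pointing down it reaches from about 275 to 775 mm from the base axis. Payload 14.6 kg.
Tool frame: the origin (TCP) lies on the centre line of the jaws, within the pads' length; the fingertips stand 11 mm ahead of it and the grasp point (between the pads) lies 8 mm behind it (r.tips_ahead is the x of the fingertips in the tool frame, in mm); x points along the fingers, y is the direction in which the jaws open and shut, and the axes are right-handed (so a half turn about x gives the same grasp; the last joint's range is limited). The gripper opens to 85 mm and grips with 20 to 120 N. Pads are 22 mm wide; open, the fingers measure 114 mm over their backs; the gripper's body (76 mm by 85 mm) begins 54 mm behind the grasp point. The pads swing forward as they close: fully open they stand 13 mm farther back than shut.
Start: joints at [-1.488, 0.263, -0.048, 1.259, 0, 1.415], TCP at [123.665, -510.231, 242.278] pointing down, gripper open.
Joint ranges: [-2.65, 2.65], [-0.89, 1.7], [-1.18, 1.37], [-2.13, 2.11], [-1.35, 1.29], [-3.14, 3.14]. Speed limits (rad/s): [1.89, 1.89, 2.57, 2.79, 3.14, 3.14].

INTERFACE

Orientations are given as a unit quaternion [w, x, y, z].
In Python, from bench import r gives the robot as it stands. The module is installed in compiled form; this text tells all that it offers.
- The arm moves only by the shell command python3 -m jog 'ROWS' [FORCE]. ROWS is JSON, a list of rows, each an object with "jaw": the opening in per cent of the stroke, from 0 (shut) to 100 (fully open); "travel": the shift along the tool's x, y, z in units of 60 mm (1.0 is 60 mm), a list of three; "delta_rot": the turn, a rotation vector about the tool's x, y, z in degrees, a list of three. A call has 1 to 20 rows; each row is the pose to reach, as a shift and turn from the pose measured when the call began, along the tool's axes at that moment; what a row does not reach only later rows make up. A row lasts 1/8 s, in which the tool goes at most 62.5 mm and 10.7 degrees, less where a joint would pass 70% of its speed; a pose out of reach is approached as far as the arm can. A call with a gripper value outside its range is refused whole. The fingers move at their own pace and stop on an object; FORCE is the grip in N (left out, the last holds). Time passes only in rows, so rows that repeat a pose let the fingers close. It gives the time, the measured TCP pose, the force and the opening at its end, in the units of the state.
- r.observe(): the state, without advancing time (a new reading comes with each control period).
- r.camera(name): name is "scene" or "top" or "wrist"; returns the picture (420x560x3 uint8, blue, green, red); there is no depth.
- r.calibration(name): a dict with "mtx" (3x3 intrinsics, pixels), "world_from_camera" (4x4, takes a point from camera to world coordinates); the wrist camera has in their place "T_tool_cam" (4x4, takes a point from camera to tool coordinates, whose origin is the TCP and whose axes are the tool frame's). Camera axes: x right, y down, z forward; pixel columns grow to the right and rows downward; lengths in mm; the calibration is good to about 2 mm. A picture is of the moment at which its call begins: read the wrist's pose just before it. calibration takes no time and is no camera call.
- r.close_job(): hands the job in, once; it reports no verdict.
The state is a dict: "time_s": time; "joints": joint angles; "qvel": joint speeds; "tau": joint torques, N m; "ee_pos": TCP position; "ee_rot": TCP orientation; "ft_force": force on the tool from outside, world axes, zero at the start; "torque": the same for the moment, N m; "opening": finger opening in mm.
Only numpy, scipy, OpenCV 4.12 (cv2) and the standard library are available. Lean on these libraries where they do the work, as an engineer would, in place of code of your own. Each camera call takes 0.05 s, during which the arm holds its last target. There are 200 camera calls.

## Working session

There is one attempt and no reset: what is moved stays moved. The work goes in short steps, Python scripts to look and compute and a shell command to move; the robot and the scene stay as the last step left them, time stands still between calls to the robot, and variables do not carry over. Pictures are saved under pics/ and viewed, about 8 in all and at most 12, crops included, and the job is handed in when it is done.

```bash
mkdir -p pics
cat > h.py <<'E'
import numpy as np, cv2
from bench import r
from scipy.spatial.transform import Rotation as R
def ray(cam,uv,z,T=None):
    c=r.calibration(cam); K=c["mtx"]; T=np.array(c["world_from_camera"]) if T is None else T
    d=T[:3,:3]@np.linalg.solve(np.array(K),[uv[0],uv[1],1.]); o=T[:3,3]
    return o+d*(z-o[2])/d[2]
def tool():
    s=r.observe(); q=s["ee_rot"]; M=np.eye(4); M[:3,:3]=R.from_quat([q[1],q[2],q[3],q[0]]).as_matrix(); M[:3,3]=s["ee_pos"]; return M
def proj(cam,p,T=None):
    c=r.calibration(cam); T=np.array(c["world_from_camera"]) if T is None else T
    q=np.linalg.inv(T)@np.append(p,1.); q=np.array(c["mtx"])@q[:3]; return q[:2]/q[2]
def wristT(): return tool()@np.array(r.calibration("wrist")["T_tool_cam"])
def go(pos,yaw=None):  # rows units to move tcp to world pos, tool down
    M=tool(); return np.round(M[:3,:3].T@(np.array(pos)-M[:3,3])/60,3)
E
python3 - <<'E'
from h import *
a=r.camera("top"); b=r.camera("scene")
cv2.imwrite("pics/top.png",a); cv2.imwrite("pics/scene.png",b)
cv2.imwrite("pics/topb.png",cv2.resize(a,(800,600)))
print(tool().round(3)); print(r.observe())
for c in("top","scene"): print(r.calibration(c))
print(r.calibration("wrist"))
E
```

```text
[[-0.00000e+00  2.36000e-01 -9.72000e-01  1.23660e+02]
 [ 1.00000e-03 -9.72000e-01 -2.36000e-01 -5.10006e+02]
 [-1.00000e+00 -1.00000e-03 -0.00000e+00  2.41881e+02]
 [ 0.00000e+00  0.00000e+00  0.00000e+00  1.00000e+00]]
{'time_s': 0.1, 'joints': array([-1.48828340e+00,  2.63483799e-01, -4.88389243e-02,  1.25939124e+00,
        1.88302777e-05,  1.41550655e+00]), 'qvel': array([-0.00069887, -0.00061498,  0.00089001, -0.00088127, -0.00071511,
        0.00059347]), 'tau': array([ 4.12260502e-03, -6.38580179e+01,  3.85060537e+01,  9.94533591e-03,
        1.18619090e-05, -1.10617520e-05]), 'ee_pos': array([ 123.6602709 , -510.00629935,  241.88134133]), 'ee_rot': array([ 0.083554  ,  0.70213268,  0.08420195, -0.70209577]), 'ft_force': array([ 0.24791184,  0.72423591, -0.25095294]), 'torque': array([ 0.05120948,  0.03429986, -0.0145018 ]), 'opening': 85.38598020993275}
{'mtx': array([[545.84982734,   0.        , 294.49811724],
       [  0.        , 545.84982734, 214.57213537],
       [  0.        ,   0.        ,   1.        ]]), 'world_from_camera': array([[-2.62773173e-02, -9.83744667e-01,
[... 645 characters left out ...]
914e+02],
       [-3.81984802e-03, -5.78460863e-01, -8.15701194e-01,
         1.03626499e+03],
       [ 0.00000000e+00,  0.00000000e+00,  0.00000000e+00,
         1.00000000e+00]])}
{'mtx': array([[348.60407341,   0.        , 277.91172366],
       [  0.        , 348.60407341, 209.91285498],
       [  0.        ,   0.        ,   1.        ]]), 'T_tool_cam': array([[ 1.82229392e-04, -3.21832945e-01,  9.46796452e-01,
        -1.31596659e+02],
       [ 9.99999455e-01, -9.14828613e-04, -5.03435853e-04,
        -2.54458935e-01],
       [ 1.02817873e-03,  9.46796028e-01,  3.21832603e-01,
        -8.37411174e+01],
       [ 0.00000000e+00,  0.00000000e+00,  0.00000000e+00,
         1.00000000e+00]])}
```

View pics/topb.png

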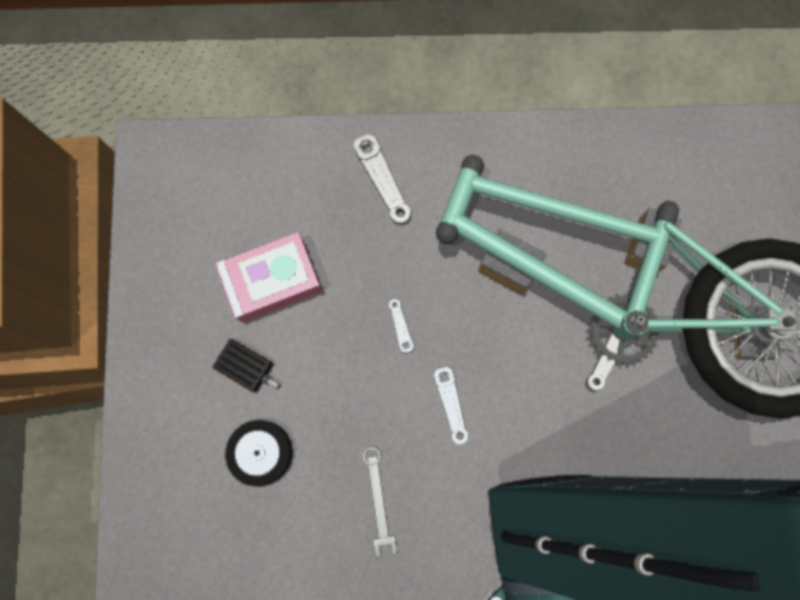

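View pics/scene.png

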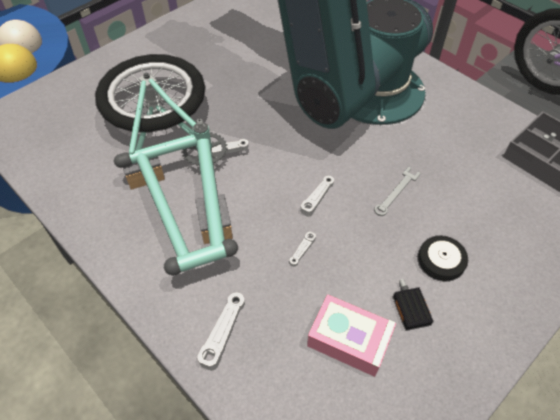

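The top view (800x600) shows three crank look-alikes, boss to eye:
- large: (366,146)→(400,213)
- small: (406,346)→(395,304)
- middle: (444,376)→(460,437)

The middle one fits the description. The spindle is near (637,322) and the chain-side eye near (597,382). I'll confirm with an enlarged crop and measurements.

Run:
```python
from h import *
a=cv2.imread("pics/top.png"); b=cv2.imread("pics/scene.png")
up=lambda im,x0,y0,w,h,s:cv2.resize(im[y0:y0+h,x0:x0+w],None,fx=s,fy=s,interpolation=cv2.INTER_CUBIC)
A=up(a,295,250,40,65,6) # crank top
B=up(a,405,205,60,75,6)
C=up(b,185,110,70,60,6); D=up(b,295,170,45,50,6)
W=np.zeros((600*1,800,3),np.uint8)
for im,(x,y) in((A,(0,0)),(B,(240,0))): 
    h,w=im.shape[:2]; h=min(h,450); W[y:y+h,x:x+w]=im[:h]
C=cv2.resize(C[:, :],(210,180)); 
W2=np.zeros((600,800,3),np.uint8); W2[:450,:600]=W[:450,:600]
W2[:300,600:800]=cv2.resize(D,(200,222))[:300] if False else cv2.copyMakeBorder(cv2.resize(D,(200,222)),0,78,0,0,cv2.BORDER_CONSTANT)
W2[300:480,600:800]=cv2.resize(C,(200,180))
cv2.imwrite("pics/crop.png",W2)
g=a.min(axis=2); m=(g>185).astype(np.uint8)
n,l,st,ce=cv2.connectedComponentsWithStats(m)
for i in range(1,n):
    if st[i,4]>60:
        ys,xs=np.nonzero(l==i); p=np.array([ray("top",(x,y),12)[:2] for x,y in zip(xs,ys)],np.float32)
        rc=cv2.minAreaRect(p); print(ce[i].round(1),st[i],np.round(rc[0],1),np.round(rc[1],1),round(rc[2],1))
for n,uv,z in(("boss",(444,376),22),("eye",(460,437),16),("tip",(637,320),140),("cse",(597,382),34)): print(n,ray("top",(uv[0]*.7,uv[1]*.7),z).round(1))
for n,uv,z in(("tip",(201,127),140),("cse",(242,144),34),("boss",(308,207),22),("eye",(329,181),16)): print("scene",n,ray("scene",uv,z).round(1))
```

```text
[256.3 102.3] [248  95  17  16 109] [879.2 289.1] [37.5 38.8] 26.4
[270.  129.4] [254 107  33  48 536] [799.1 252.8] [132.5  34.8] 24.9
[356.3 176.1] [320 155  74  44  97] [676.  40.] [212.9   3.1] 56.5
[192.1 189.8] [ 167  169   50   42 1151] [651.7 455.9] [ 78.7 109.2] 20.2
[160.3 201.5] [152 182  18  40 239] [624.3 532. ] [103.1  15.5] 20.4
[537.9 185.3] [517 183  43   7  70] [ 639.4 -414.1] [105.9  14.4] 90.0
[280. 228.] [272 210  17  36 238] [550.1 236.2] [92.6 21.9] 15.7
[501.6 244.4] [496 231  14  27  75] [ 493.7 -309.6] [69.2  9.6] 19.5
[428.7 240.6] [425 235   8  12  63] [ 508.3 -132.1] [17.3 23.7] 60.2
[420.8 260. ] [412 249  18  24 181] [ 458.4 -107.5] [24.7 57.4] 57.1Traceback (most recent call last):
  File "<stdin>", line 19, in <module>
  File "h.py", line 5, in ray
    c=r.calibration(cam); K=c["mtx"]; T=np.array(c["world_from_camera"]) if T is None else T
ValueError: time passes only in moves, steps and waits
```

View pics/crop.png

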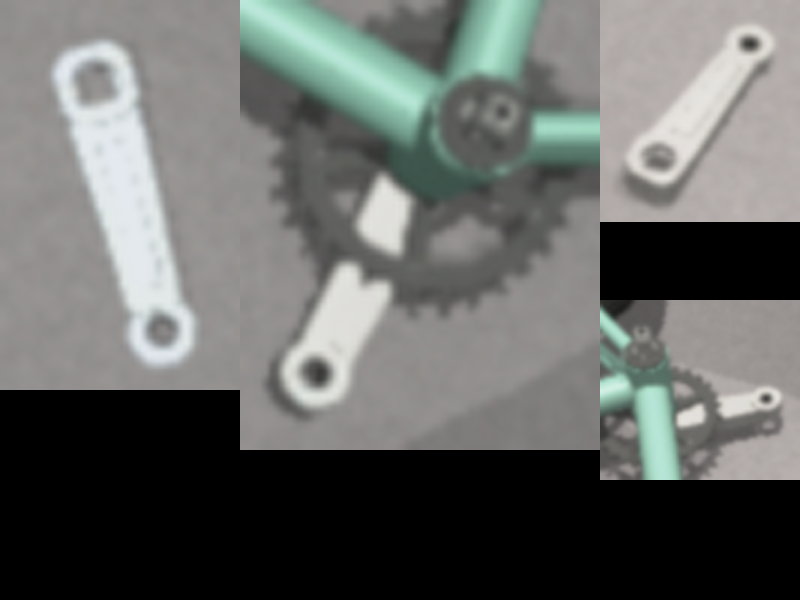

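The crop confirms the middle crank (upper left): bore at top pixel (311.2,263.7), eye at (322,304.7). The spindle tip is at (448.7,223.7) and the chain-side eye at (417.8,267). The calibration calls need caching.

```bash
python3 - <<'E'
s=open("h.py").read()
s=s.replace("def ray","CAL={n:r.calibration(n) for n in('top','scene','wrist')}\ndef ray",1)
h,t=s.split("def ray",1); s=h+"def ray"+t.replace("r.calibration(cam)","CAL[cam]").replace('r.calibration("wrist")',"CAL['wrist']")
s+='''
def two(u,v):
    P=[CAL[c]['mtx']@np.linalg.inv(CAL[c]['world_from_camera'])[:3] for c in('top','scene')]
    x=cv2.triangulatePoints(P[0],P[1],np.array(u,float).reshape(2,1),np.array(v,float).reshape(2,1)); return (x[:3]/x[3]).ravel()
'''
open("h.py","w").write(s)
E
python3 - <<'E'
from h import *
for n,u,v,z in(("boss",(311.2,263.7),(307.8,205.3),20),("eye",(322,304.7),(328.8,179.7),16),("tip",(448.7,223.7),(199.7,120.3),140),("cse",(417.8,267),(243.5,142.7),36)):
    print(n,ray("top",u,z).round(1),ray("scene",v,z).round(1),two(u,v).round(1))
E
```

```text
boss [457.9 160.9  20. ] [459.3 164.2  20. ] [457.7 161.5  16.3]
eye [359.  137.9  16. ] [360.8 142.8  16. ] [358.3 138.9  10.9]
tip [ 528.8 -145.8  140. ] [ 531.3 -140.7  140. ] [ 528.9 -146.6  134.7]
cse [441.9 -94.   36. ] [443.  -88.5  36. ] [441.2 -93.7  31.4]
```

```bash
python3 -m jog '[{"jaw":100,"travel":[0.3,-4.8,-4.0],"delta_rot":[-60,0,0]},{"jaw":100,"travel":[0.3,-4.8,-4.0],"delta_rot":[-60,0,0]},{"jaw":100,"travel":[0.3,-4.8,-4.0],"delta_rot":[-60,0,0]},{"jaw":100,"travel":[0.3,-4.8,-4.0],"delta_rot":[-60,0,0]},{"jaw":100,"travel":[0.6,-9.57,-8.05],"delta_rot":[-110,0,0]},{"jaw":100,"travel":[1.5,-9.57,-8.05],"delta_rot":[-110,0,0]},{"jaw":100,"travel":[1.5,-9.57,-8.05],"delta_rot":[-110,0,0]},{"jaw":100,"travel":[1.5,-9.57,-8.05],"delta_rot":[-110,0,0]},{"jaw":100,"travel":[1.5,-9.57,-8.05],"delta_rot":[-110,0,0]},{"jaw":100,"travel":[1.5,-9.57,-8.05],"delta_rot":[-110,0,0]},{"jaw":100,"travel":[1.5,-9.57,-8.05],"delta_rot":[-110,0,0]},{"jaw":100,"travel":[1.5,-9.57,-8.05],"delta_rot":[-110,0,0]},{"jaw":100,"travel":[1.5,-9.57,-8.05],"delta_rot":[-110,0,0]},{"jaw":100,"travel":[1.5,-9.57,-8.05],"delta_rot":[-110,0,0]}]' 60
python3 - <<'E'
from h import *
M=tool(); print(M.round(3)); print("yaw",np.degrees(np.arctan2(M[1,2],M[0,2])),r.observe()["joints"].round(2),r.tips_ahead, go([458,162,150]))
E
```

```text
time_s: 1.85
ee_pos: [457.8, 163.2, 151.7]
ee_rot: [0.623, 0.333, 0.624, -0.333]
ft_force: [-0.3, -0.8, -0.7]
opening: 85.5
[[-1.00000e-03  8.31000e-01  5.56000e-01  4.57799e+02]
 [ 1.00000e-03  5.56000e-01 -8.31000e-01  1.63197e+02]
 [-1.00000e+00 -1.00000e-03 -1.00000e-03  1.51700e+02]
 [ 0.00000e+00  0.00000e+00  0.00000e+00  1.00000e+00]]
yaw -56.234787834892686 [ 0.17  0.25 -0.33  1.    0.    1.16] 11.0 [ 0.028 -0.008  0.018]
```

```bash
python3 -m jog '[{"jaw":100,"travel":[0,0,0],"delta_rot":[-69.3,0,0]},{"jaw":100,"travel":[0,0,0],"delta_rot":[-69.3,0,0]},{"jaw":100,"travel":[0,0,0],"delta_rot":[-69.3,0,0]},{"jaw":100,"travel":[0,0,0],"delta_rot":[-69.3,0,0]},{"jaw":100,"travel":[0,0,0],"delta_rot":[-69.3,0,0]},{"jaw":100,"travel":[0,0,0],"delta_rot":[-69.3,0,0]},{"jaw":100,"travel":[0,0,0],"delta_rot":[-69.3,0,0]},{"jaw":100,"travel":[0,0,0],"delta_rot":[-69.3,0,0]},{"jaw":100,"travel":[0,0,0],"delta_rot":[-69.3,0,0]}]'
python3 - <<'E'
from h import *
M=tool(); T=wristT(); a=r.camera("wrist"); cv2.imwrite("pics/w1.png",a); np.save("w1.npy",T)
print(M.round(3)); print("yaw",np.degrees(np.arctan2(M[1,2],M[0,2])),r.observe()["joints"].round(3))
print(proj("wrist",[458,162,22],T),proj("wrist",[359.5,139,16],T))
E
```

```text
time_s: 2.98
ee_pos: [457.7, 162.7, 151.8]
ee_rot: [0.702, -0.079, 0.703, 0.08]
ft_force: [0.5, 0.2, -0.0]
opening: 85.5
[[-1.00000e-03 -2.23000e-01  9.75000e-01  4.57654e+02]
 [ 1.00000e-03  9.75000e-01  2.23000e-01  1.62710e+02]
 [-1.00000e+00  1.00000e-03 -1.00000e-03  1.51792e+02]
 [ 0.00000e+00  0.00000e+00  0.00000e+00  1.00000e+00]]
yaw 12.911729814886723 [ 0.173  0.246 -0.328  0.998  0.001 -0.053]
[276.48025081 202.11804538] [275.59110898  63.53090604]
```

View pics/w1.png

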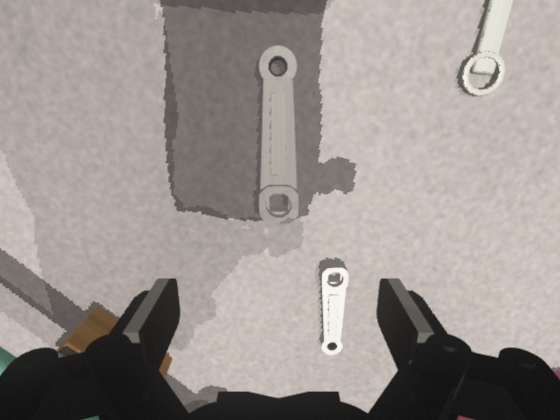

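The wrist view shows the crank upright in the picture: bore about (278.5,204), eye hole about (277.5,65), midway between the open fingers. The small look-alike, about (335,278)–(332,346), is clear of the finger paths.

Run:
```python
from h import *
T=np.load("w1.npy"); 
b=ray("wrist",(278.5,204),21,T); e=ray("wrist",(277.5,65.5),15,T); print(b,e,np.linalg.norm((b-e)[:2]),np.degrees(np.arctan2(*(b-e)[1::-1])))
print(go([b[0],b[1],15]))
```

```text
[459.47593534 163.96991958  21.        ] [360.39641242 140.59261952  15.        ] 101.80004922091275 13.275841407308425
[2.279 0.009 0.036]
```

```bash
python3 -m jog '[{"jaw":75,"travel":[1,0.01,0.04],"delta_rot":[-0.3,0,0]},{"jaw":75,"travel":[1.8,0.01,0.04],"delta_rot":[-0.3,0,0]},{"jaw":75,"travel":[2.28,0.01,0.04],"delta_rot":[-0.3,0,0]},{"jaw":75,"travel":[2.28,0.01,0.04],"delta_rot":[-0.3,0,0]},{"jaw":0,"travel":[2.28,0.01,0.04],"delta_rot":[-0.3,0,0]},{"jaw":0,"travel":[2.28,0.01,0.04],"delta_rot":[-0.3,0,0]},{"jaw":0,"travel":[2.28,0.01,0.04],"delta_rot":[-0.3,0,0]},{"jaw":0,"travel":[2.28,0.01,0.04],"delta_rot":[-0.3,0,0]},{"jaw":0,"travel":[2.28,0.01,0.04],"delta_rot":[-0.3,0,0]},{"jaw":0,"travel":[2.28,0.01,0.04],"delta_rot":[-0.3,0,0]},{"jaw":0,"travel":[2.28,0.01,0.04],"delta_rot":[-0.3,0,0]},{"jaw":0,"travel":[2.28,0.01,0.04],"delta_rot":[-0.3,0,0]}]' 80
```

```text
time_s: 4.53
ee_pos: [460.6, 164.2, 16.6]
ee_rot: [0.703, -0.081, 0.702, 0.082]
ft_force: [-2.6, -0.9, 12.8]
opening: 29.3
```

```bash
python3 -m jog '[{"jaw":0,"travel":[-0.5,0,0],"delta_rot":[0,0,0]},{"jaw":0,"travel":[-1.2,0,0],"delta_rot":[0,0,0]},{"jaw":0,"travel":[-2,0,0],"delta_rot":[0,0,0]},{"jaw":0,"travel":[-2.8,0,0],"delta_rot":[0,0,0]},{"jaw":0,"travel":[-3.1,-0.6,0],"delta_rot":[-10,0,0]},{"jaw":0,"travel":[-3.1,-1.2,0],"delta_rot":[-20,0,0]},{"jaw":0,"travel":[-3.1,-1.8,0],"delta_rot":[-30,0,0]},{"jaw":0,"travel":[-3.1,-2.4,0],"delta_rot":[-40,0,0]},{"jaw":0,"travel":[-3.1,-3.0,0],"delta_rot":[-50,0,0]},{"jaw":0,"travel":[-3.1,-3.6,0],"delta_rot":[-60,0,0]},{"jaw":0,"travel":[-3.1,-4.2,0],"delta_rot":[-70,0,0]},{"jaw":0,"travel":[-3.1,-4.8,0],"delta_rot":[-80,0,0]},{"jaw":0,"travel":[-3.1,-5.28,-0.06],"delta_rot":[-90,0,0]},{"jaw":0,"travel":[-3.1,-5.28,-0.06],"delta_rot":[-100,0,0]},{"jaw":0,"travel":[-3.1,-5.28,-0.06],"delta_rot":[-110,0,0]},{"jaw":0,"travel":[-3.1,-5.28,-0.06],"delta_rot":[-120,0,0]},{"jaw":0,"travel":[-3.1,-5.28,-0.06],"delta_rot":[-130,0,0]},{"jaw":0,"travel":[-3.1,-5.28,-0.06],"delta_rot":[-136.4,0,0]},{"jaw":0,"travel":[-3.1,-5.28,-0.06],"delta_rot":[-136.4,0,0]},{"jaw":0,"travel":[-3.1,-5.28,-0.06],"delta_rot":[-136.4,0,0]}]'
python3 - <<'E'
from h import *
M=tool(); T=wristT(); np.save("w2.npy",T); a=r.camera("wrist"); b=r.camera("scene"); t=r.camera("top")
for n,i in(("w2",a),("s2",b),("t2",t)): cv2.imwrite(f"pics/{n}.png",i)
print(M.round(3)); print("yaw",np.degrees(np.arctan2(M[1,2],M[0,2])),r.observe()["joints"].round(3),r.observe()["ft_force"])
W=np.zeros((600,800,3),np.uint8)
W[:300,:400]=cv2.resize(a,(400,300)); W[300:,:400]=cv2.resize(b[70:190,130:290],(400,300),interpolation=cv2.INTER_CUBIC)
W[:600,400:]=cv2.resize(t[170:290,400:480],(400,600),interpolation=cv2.INTER_CUBIC)
cv2.imwrite("pics/m2.png",W)
E
```

```text
time_s: 7.02
ee_pos: [529.4, -145.2, 202.8]
ee_rot: [-0.187, 0.683, -0.186, -0.682]
ft_force: [0.3, -0.3, -1.8]
opening: 28.8
[[ 2.00000e-03 -5.08000e-01 -8.62000e-01  5.29371e+02]
 [ 1.00000e-03 -8.62000e-01  5.08000e-01 -1.45172e+02]
 [-1.00000e+00 -2.00000e-03 -1.00000e-03  2.02792e+02]
 [ 0.00000e+00  0.00000e+00  0.00000e+00  1.00000e+00]]
yaw 149.4889332639503 [-4.170e-01  3.180e-01 -7.800e-02  1.174e+00  1.000e-03 -3.027e+00] [-0.55921607  0.47278451 -2.1349622 ]
```

View pics/m2.png

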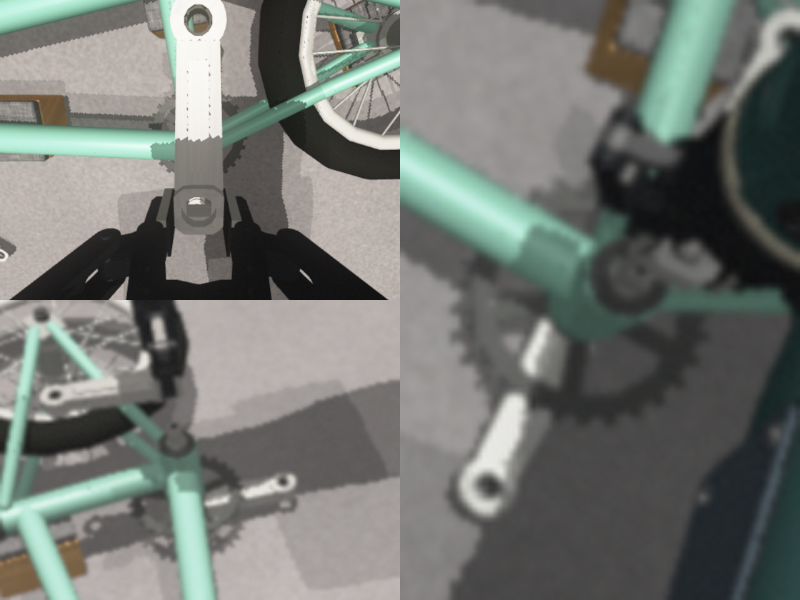

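Run:
```python
from h import *
a=cv2.imread("pics/w2.png")
W=np.zeros((600,800,3),np.uint8)
W[:,:400]=cv2.resize(a[240:360,238:318],(400,600),interpolation=cv2.INTER_CUBIC)
W[:,400:]=cv2.resize(a[0:120,238:318],(400,600),interpolation=cv2.INTER_CUBIC)
cv2.imwrite("pics/z2.png",W)
T=np.load("w2.npy"); print(proj("wrist",[529.3,-145,140],T))
# expected top-of-boss in image assuming crank underside at TCP-16.6
for zt in(16.6,): print(proj("wrist",[529.4,-145.2,202.8-zt+22],T),proj("wrist",np.array([529.4,-145.2,0])+102*np.array([.862,-.508,0])+[0,0,202.8-zt+16],T))
```

```text
[279.25506435 237.21791189]
[279.74512513 301.04982963] [279.90283051  33.51973697]
```

View pics/z2.png

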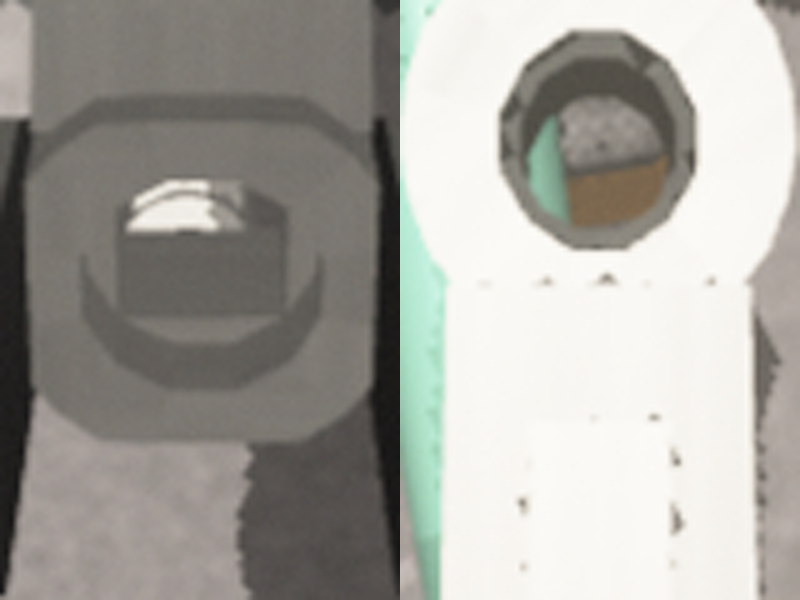

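```bash
python3 -m jog '[{"jaw":0,"travel":[0,-0.4,0],"delta_rot":[0,0,0]},{"jaw":0,"travel":[0,-0.8,0],"delta_rot":[0,0,0]},{"jaw":0,"travel":[0,-0.8,0],"delta_rot":[0,0,0]},{"jaw":0,"travel":[0,-0.8,0],"delta_rot":[0,0,0]}]'
python3 - <<'E'
from h import *
T=wristT(); M=tool(); np.save("w3.npy",T); a=r.camera("wrist"); cv2.imwrite("pics/w3.png",a)
u,v=proj("wrist",[529.5,-144,140],T); print(u,v,M[:3,3]); x0,y0=int(u)-50,int(v)-40; print(x0,y0)
cv2.imwrite("pics/z3.png",cv2.resize(a[y0:y0+75,x0:x0+100],(800,600),interpolation=cv2.INTER_CUBIC))
T=np.load("w2.npy"); cx=np.array([.862,-.508,0])
for z0 in(185.2,186.2,187.2):
  print(z0,(ray("wrist",(278.6,303.6),z0+15,T)+7.5*cx).round(1),(ray("wrist",(278.6,286.4),z0,T)+7.5*cx).round(1),(ray("wrist",(277.4,27.8),z0+16,T)-102*cx).round(1))
b=ray("wrist",(278.6,303.6),201.2,T);e=ray("wrist",(277.4,27.8),202.2,T);d=e-b;print(np.hypot(d[0],d[1]),np.degrees(np.arctan2(d[1],d[0])))
print("spindle yaw est",[np.degrees(np.arctan2(d[1],d[0])) for d in (ray("top",(448.7,223.7),140)-ray("top",(417.9,267.2),36),ray("scene",(199.7,120.3),140)-ray("scene",(244.2,142.75),36))])
E
```

```text
time_s: 7.68
ee_pos: [553.5, -104.1, 202.6]
ee_rot: [-0.186, 0.683, -0.185, -0.682]
ft_force: [0.6, -0.6, -2.8]
opening: 29.4
356.47732594785833 237.83126426413082 [ 553.52755332 -104.08456753  202.55626767]
306 197
185.2 [ 530.4 -145.2  200.2] [ 530.2 -145.1  185.2] [ 531.5 -145.4  201.2]
186.2 [ 531.  -145.6  201.2] [ 530.7 -145.4  186.2] [ 531.3 -145.4  202.2]
187.2 [ 531.6 -145.9  202.2] [ 531.2 -145.7  187.2] [ 531.2 -145.3  203.2]
109.73902732007953 -30.320563998633602
spindle yaw est [np.float64(-30.577977174257054), np.float64(-30.901916672665642)]
```

View pics/z3.png

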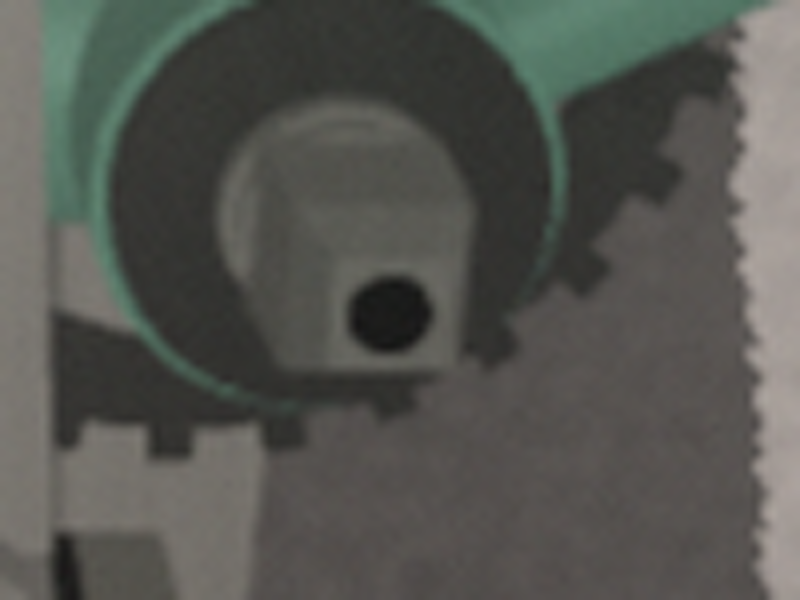

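The crop shows the spindle's square end with its tip hole at (390,314), which is wrist pixel (354.75,236.25). Its edges are square to the hand, so the yaw is right.

Run:
```python
from h import *
T=np.load("w3.npy"); t=ray("wrist",(354.5,236.1),140,T); M=tool(); print(t)
off=np.array([1.5,-.3,0]); 
for z in(165,152): print(z,go([t[0]-off[0],t[1]-off[1],z]))
print("yaw",np.degrees(np.arctan2(M[1,2],M[0,2])))
```

```text
[ 531.12338597 -143.47706138  140.        ]
165 [0.625 0.761 0.014]
152 [0.842 0.761 0.014]
yaw 149.5245783533842
```

```bash
python3 -m jog '[{"jaw":0,"travel":[0,0.4,0.01],"delta_rot":[0.3,0,0]},{"jaw":0,"travel":[0,0.76,0.01],"delta_rot":[0.3,0,0]},{"jaw":0,"travel":[0.3,0.76,0.01],"delta_rot":[0.3,0,0]},{"jaw":0,"travel":[0.6,0.76,0.01],"delta_rot":[0.3,0,0]},{"jaw":0,"travel":[0.7,0.76,0.01],"delta_rot":[0.3,0,0]},{"jaw":0,"travel":[0.8,0.76,0.01],"delta_rot":[0.3,0,0]},{"jaw":0,"travel":[0.85,0.76,0.01],"delta_rot":[0.3,0,0]},{"jaw":0,"travel":[0.85,0.76,0.01],"delta_rot":[0.3,0,0]}]'
```

```text
time_s: 8.72
ee_pos: [529.9, -143.2, 151.7]
ee_rot: [-0.188, 0.682, -0.187, -0.681]
ft_force: [-0.0, -0.3, -1.6]
opening: 29.1
```

```bash
python3 -m jog '[{"jaw":0,"travel":[0.04,0,0],"delta_rot":[0,0,0]},{"jaw":0,"travel":[0.08,0,0],"delta_rot":[0,0,0]},{"jaw":0,"travel":[0.12,0,0],"delta_rot":[0,0,0]},{"jaw":0,"travel":[0.16,0,0],"delta_rot":[0,0,0]},{"jaw":0,"travel":[0.16,0,0],"delta_rot":[0,0,0]}]'
```

```text
time_s: 9.35
ee_pos: [529.8, -143.1, 141.8]
ee_rot: [-0.188, 0.682, -0.187, -0.682]
ft_force: [-1.4, 0.6, -3.0]
opening: 29.2
```

```bash
python3 -m jog '[{"jaw":0,"travel":[0.03,0,0],"delta_rot":[0,0,0]},{"jaw":0,"travel":[0.06,0,0],"delta_rot":[0,0,0]},{"jaw":0,"travel":[0.08,0,0],"delta_rot":[0,0,0]},{"jaw":0,"travel":[0.09,0,0],"delta_rot":[0,0,0]},{"jaw":0,"travel":[0.09,0,0],"delta_rot":[0,0,0]}]'
```

```text
time_s: 9.98
ee_pos: [529.6, -143.2, 136.6]
ee_rot: [-0.188, 0.682, -0.187, -0.682]
ft_force: [-5.3, 0.4, 3.8]
opening: 29.1
```

```bash
python3 -m jog '[{"jaw":0,"travel":[0.02,0,0],"delta_rot":[0,0,0]},{"jaw":0,"travel":[0.03,0,0],"delta_rot":[0,0,0]},{"jaw":0,"travel":[0.03,0,0],"delta_rot":[0,0,0]}]' 100
```

```text
time_s: 10.35
ee_pos: [529.7, -143.2, 136.5]
ee_rot: [-0.188, 0.683, -0.187, -0.681]
ft_force: [-11.7, 3.2, 25.3]
opening: 28.5
```

```bash
python3 -m jog '[{"jaw":0,"travel":[0.04,0,0],"delta_rot":[0,0,0]},{"jaw":0,"travel":[0.05,0,0],"delta_rot":[0,0,0]},{"jaw":0,"travel":[0.06,0,0],"delta_rot":[0,0,0]},{"jaw":0,"travel":[0.06,0,0],"delta_rot":[0,0,0]}]' 120
```

```text
time_s: 10.85
ee_pos: [529.8, -143.2, 136.2]
ee_rot: [-0.187, 0.684, -0.188, -0.68]
ft_force: [-18.7, 6.3, 50.2]
opening: 28.5
```

```bash
python3 -m jog '[{"jaw":0,"travel":[-0.005,0,0],"delta_rot":[0,0,0]},{"jaw":70,"travel":[-0.005,0,0],"delta_rot":[0,0,0]},{"jaw":70,"travel":[-0.005,0,0],"delta_rot":[0,0,0]},{"jaw":70,"travel":[-0.005,0,0],"delta_rot":[0,0,0]},{"jaw":70,"travel":[-0.5,0,0],"delta_rot":[0,0,0]},{"jaw":70,"travel":[-1.0,0,0],"delta_rot":[0,0,0]},{"jaw":70,"travel":[-1.5,0,0],"delta_rot":[0,0,0]},{"jaw":70,"travel":[-1.5,0,0],"delta_rot":[0,0,0]}]'
python3 - <<'E'
from h import *
T=wristT(); np.save("w4.npy",T); print(tool().round(3)); a=r.camera("wrist"); b=r.camera("scene"); t=r.camera("top")
for n,i in(("w4",a),("s4",b),("t4",t)): cv2.imwrite(f"pics/{n}.png",i)
W=np.zeros((600,800,3),np.uint8)
W[:450,:600]=cv2.resize(a,(600,450)); W[450:,:200]=cv2.resize(b[70:190,130:290],(200,150)); W[:240,600:]=cv2.resize(t[170:290,400:500],(200,240))
u,v=proj("wrist",[531.1,-143.5,140],T).astype(int); print(u,v)
cr=a[max(v-35,0):v+35,u-40:u+40]; W[240:,320:]=cv2.resize(cr,(480,360),interpolation=cv2.INTER_CUBIC)
cv2.imwrite("pics/m4.png",W)
E
```

```text
time_s: 11.85
ee_pos: [530.3, -143.5, 228.0]
ee_rot: [-0.187, 0.685, -0.188, -0.679]
ft_force: [-0.3, -0.1, -0.2]
opening: 59.9
[[ 8.00000e-03 -5.11000e-01 -8.59000e-01  5.30309e+02]
 [-3.00000e-03 -8.59000e-01  5.11000e-01 -1.43503e+02]
 [-1.00000e+00 -2.00000e-03 -9.00000e-03  2.28012e+02]
 [ 0.00000e+00  0.00000e+00  0.00000e+00  1.00000e+00]]
278 222
```

View pics/m4.png

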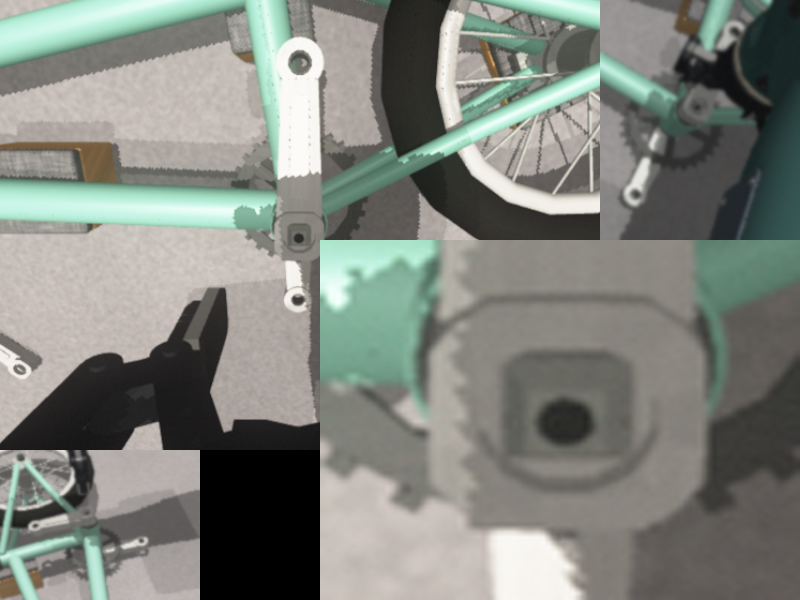

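The crank sits on the square, pointing opposite to the chain-side crank. The eye is at (300,62), the bore at (298,237) and the chain eye at (296,298) in the montage, all in one line. To make sure it's home, I'll press the boss top with shut fingers.

```bash
python3 -m jog '[{"jaw":0,"travel":[0.3,0,-0.01],"delta_rot":[0,-0.5,0]},{"jaw":0,"travel":[0.3,0,-0.01],"delta_rot":[0,-0.5,0]},{"jaw":0,"travel":[0.3,0,-0.01],"delta_rot":[0,-0.5,0]},{"jaw":0,"travel":[0.3,0,-0.01],"delta_rot":[0,-0.5,0]},{"jaw":0,"travel":[0.7,0,-0.01],"delta_rot":[0,-0.5,0]},{"jaw":0,"travel":[0.95,0,-0.01],"delta_rot":[0,-0.5,0]},{"jaw":0,"travel":[1.1,0,-0.01],"delta_rot":[0,-0.5,0]},{"jaw":0,"travel":[1.16,0,-0.01],"delta_rot":[0,-0.5,0]},{"jaw":0,"travel":[1.16,0,-0.01],"delta_rot":[0,-0.5,0]}]' 40
```

```text
time_s: 13.12
ee_pos: [530.0, -143.4, 156.1]
ee_rot: [0.188, -0.681, 0.187, 0.683]
ft_force: [-0.8, -0.4, -0.0]
opening: -0.4
```

```bash
python3 -m jog '[{"jaw":0,"travel":[0.03,0,0],"delta_rot":[0,0,0]},{"jaw":0,"travel":[0.06,0,0],"delta_rot":[0,0,0]},{"jaw":0,"travel":[0.08,0,0],"delta_rot":[0,0,0]},{"jaw":0,"travel":[0.08,0,0],"delta_rot":[0,0,0]}]'
```

```text
time_s: 13.62
ee_pos: [530.3, -143.5, 151.5]
ee_rot: [0.188, -0.681, 0.187, 0.683]
ft_force: [1.0, 0.0, 3.4]
opening: -0.2
```

```bash
python3 -m jog '[{"jaw":0,"travel":[0.03,0,0],"delta_rot":[0,0,0]},{"jaw":0,"travel":[0.06,0,0],"delta_rot":[0,0,0]},{"jaw":0,"travel":[0.07,0,0],"delta_rot":[0,0,0]},{"jaw":0,"travel":[0.07,0,0],"delta_rot":[0,0,0]}]'
```

```text
time_s: 14.12
ee_pos: [530.6, -143.6, 150.5]
ee_rot: [-0.188, 0.682, -0.187, -0.682]
ft_force: [-14.6, 4.7, 50.2]
opening: 0.1
```

```bash
python3 -m jog '[{"jaw":0,"travel":[-0.15,0,0],"delta_rot":[0,0,0]},{"jaw":0,"travel":[-0.15,0,-0.13],"delta_rot":[0,0,0]},{"jaw":0,"travel":[-0.07,0,-0.13],"delta_rot":[0,0,0]},{"jaw":0,"travel":[-0.03,0,-0.13],"delta_rot":[0,0,0]},{"jaw":0,"travel":[-0.03,0,-0.13],"delta_rot":[0,0,0]}]'; python3 -m jog '[{"jaw":0,"travel":[0.02,0,0],"delta_rot":[0,0,0]},{"jaw":0,"travel":[0.02,0,0],"delta_rot":[0,0,0]}]'; python3 -m jog '[{"jaw":0,"travel":[0.02,0,0],"delta_rot":[0,0,0]},{"jaw":0,"travel":[0.02,0,0],"delta_rot":[0,0,0]}]'
```

```text
time_s: 14.75
ee_pos: [537.5, -147.8, 152.2]
ee_rot: [-0.188, 0.682, -0.187, -0.681]
ft_force: [-0.3, -0.7, 8.3]
opening: -0.2
time_s: 15.0
ee_pos: [537.8, -147.9, 151.7]
ee_rot: [-0.188, 0.683, -0.187, -0.681]
ft_force: [-4.2, 1.4, 20.7]
opening: -0.7
time_s: 15.25
ee_pos: [537.9, -147.9, 151.5]
ee_rot: [-0.188, 0.683, -0.187, -0.68]
ft_force: [-7.5, 2.7, 24.3]
opening: 0.1
```

The rim contact puts the boss top at about 141.4 (expected 142 when home), so the crank is seated. I'll retreat and take a last look.

```bash
python3 -m jog '[{"jaw":0,"travel":[-0.5,0,0],"delta_rot":[0,0,0]},{"jaw":0,"travel":[-1.3,0,0],"delta_rot":[0,0,0]},{"jaw":0,"travel":[-2,0,0.5],"delta_rot":[0,0,0]},{"jaw":0,"travel":[-2,0,1],"delta_rot":[0,0,0]},{"jaw":0,"travel":[-2,0,1],"delta_rot":[0,0,0]},{"jaw":0,"travel":[-2,0,1],"delta_rot":[0,0,0]}]'
python3 - <<'E'
from h import *
T=wristT(); np.save("w5.npy",T); a=r.camera("wrist"); b=r.camera("scene")
W=np.zeros((600,800,3),np.uint8)
W[:420,:560]=a; W[300:,480:]=cv2.resize(b[85:185,130:237],(320,300),interpolation=cv2.INTER_CUBIC)
W[:300,560:]=cv2.resize(b,(240,300))
cv2.imwrite("pics/m5.png",W); cv2.imwrite("pics/w5.png",a)
for p in([531.1,-143.5,140],[531.1+102*.86,-143.5-102*.51,136],[443.3,-91.5,36]): print(proj("wrist",p,T))
E
```

```text
time_s: 16.0
ee_pos: [486.1, -117.3, 270.6]
ee_rot: [-0.188, 0.683, -0.187, -0.681]
ft_force: [-0.5, -0.6, -0.7]
opening: -0.1
[278.60905972 136.38082885]
[278.32821562 -21.37888722]
[278.87635442 217.87254091]
```

View pics/m5.png

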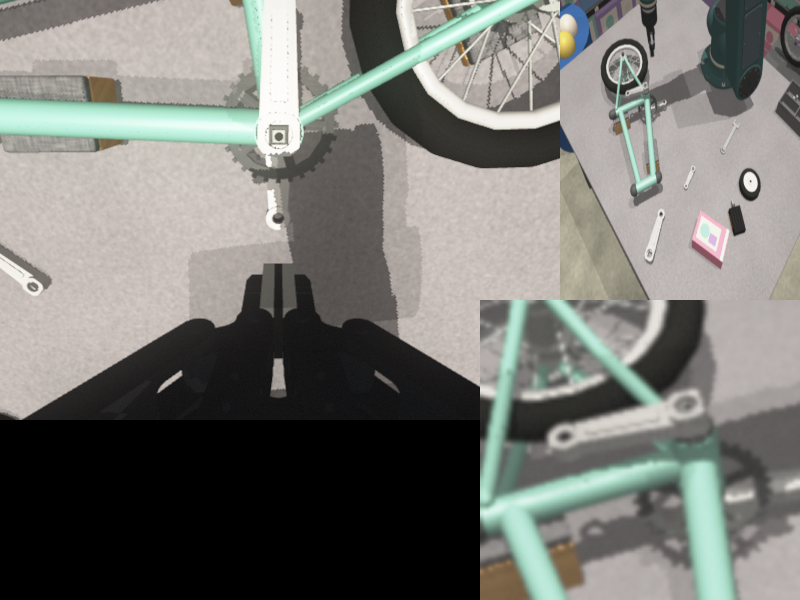

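The crank is level on its spindle (wrist pixel (279,136)), in line with the chain-side eye at (278,217) and pointing the opposite way. The bystanders haven't moved and the robot is clear of everything, so I'm handing in.

```bash
python3 -c "
from bench import r
print(r.close_job())"
```

```text
the job is handed in; nothing more can be done
None
```

The middle-sized crank is on the spindle, pointing straight opposite to the chain-side crank. I let go of it, pulled the arm clear and handed the job in at about 16 s.

**Fit:** I gripped the crank by its boss flats, turned it about 136°, lined it up using the wrist camera and pushed it down level. It stopped hard under 50 N at a tool height of 136.2–136.6 mm; home works out at 136.6 mm.

**Extra check:** With the fingers shut, I pressed the boss top and then its rim. The rim contact puts the top at about 141.4 mm, against 142 mm expected when home. The pictures can't confirm the height to a millimetre, so "fully home" rests on these contact heights.

**Direction:** In the last picture the bore and the chain-side eye line up, with the crank on the opposite side. The measured angles differed by about 0.5° (crank −30.3°, spindle −30.6° to −30.9°).

**Disagreements:**
- The fixed cameras disagreed by 3–5 mm, so I used the wrist camera for the final alignment.
- Pressing on the centre gave contact about 1 mm lower than on the rim, probably because the fingers met the spindle tip.

The bystanders and the other two cranks look unmoved in the last picture. The wrist force readings stayed at about 54 N or less, against the 120 N limit.

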